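# Draw the powder tin out of the caddy with the reach picker

### The arm

A 7-joint arm with a two-finger parallel gripper is mounted at the origin on the work surface. World frame = base frame: x ahead of the robot, y to its left, z up, the work surface at z = 0. Lengths are in m, angles in rad, forces in N, time in s.
With the tool pointing down it reaches from about 0.425 to 0.95 m from the base axis. Payload 4.7 kg.
Tool frame: the origin (TCP) lies on the centre line of the jaws, within the pads' length; the fingertips stand 14 mm ahead of it and the grasp point (between the pads) lies 5 mm behind it; z points along the fingers, y is the line along which they close (so a half turn about z gives the same grasp; the last joint's range is limited). The gripper opens to 85 mm and grips with 20 to 120 N. Pads are 22 mm wide; open, the fingers measure 114 mm over their backs; the gripper's body (76 mm by 85 mm) begins 54 mm behind the grasp point. The pads swing forward as they close: fully open they stand 13 mm farther back than shut.
Start: joints at [-1.263, 0.469, -0.049, 1.532, 0.024, 1.141, -0.082], TCP at [0.223, 0.637, 0.245] pointing down, gripper open.
Joint ranges: [-2.59, 2.59], [-0.33, 1.99], [-1.39, 1.29], [0.1, 2.45], [-1.04, 4.18], [0.21, 1.99], [-2.66, 2.66]. Speed limits (rad/s): [2.57, 2.57, 3.14, 3.14, 3.14, 3.14, 3.14].

### API

Orientations are given as a 3x3 rotation matrix whose columns are the frame's x, y, z axes.
In Python, from rig import status, eyes, manip gives the robot as it stands. The module is installed in compiled form; this text tells all that it offers.
- The arm moves only by the shell command python3 -m crank 'ROWS' [FORCE]. ROWS is a JSON object of lists of equal length, an entry for each row: "hand": the finger opening in m, from 0 to 0.0854; "xyz": the shift along the tool's x, y, z in m, a list of three; "dr": the turn, a rotation vector about the tool's x, y, z in rad, a list of three. A call has 1 to 5 rows; each row shifts and turns the commanded pose from where the row before left it, along the tool's axes as they then stand; what a row does not reach is not made up. A row lasts 1/12 s, in which the tool goes at most 41.7 mm and 7.16 degrees, less where a joint would pass 70% of its speed; a pose out of reach is approached as far as the arm can. A call with a gripper value outside its range is refused whole. The fingers move at their own pace and stop on an object; FORCE is the grip in N (left out, the last holds). Time passes only in rows, so rows that do not move let the fingers close. It gives the time, the measured TCP pose, the force, the opening and the grip force at its end, in the units of the state.
- status.state(): the state, without advancing time (a new reading comes with each control period).
- eyes.grab_frame(name): name is "side" or "top" or "wrist"; returns the picture (400x640x3 uint8, red, green, blue); there is no depth.
- eyes.camera_info(name): a dict with "K" (3x3 intrinsics, pixels), "world_from_camera" (4x4, takes a point from camera to world coordinates); the wrist camera has in their place "mount" (4x4, takes a point from camera to tool coordinates, whose origin is the TCP and whose axes are the flange's). Camera axes: x right, y up, looking along -z (the intrinsics and any distortion apply to the point x, -y, -z); pixel columns grow to the right and rows downward; lengths in m; the calibration is good to about 2 mm. The wrist camera is an equidistant fisheye: a pixel r from the principal point sees the ray r / f radians off the axis. A picture is of the moment at which its call begins: read the wrist's pose just before it. camera_info takes no time and is no camera call.
- manip.close_job(): hands the job in; it is judged then, once.
Trained networks look in the newest picture that a camera, given by its name, has taken for a name from the list of things; names that differ only in an ending like _2 or _b are one class to them, and where a whole thing is asked for, a point or a joint stands for the part that bears it (a point fixed in the world has none). Each returns a list of dicts, best first, with "conf" (0 to 1); they miss things now and then, are a little off and sometimes report something else, mostly with a low value. They report only what shows in the picture. A call takes as long as a camera call. They do not tell look-alikes from the thing itself.
- eyes.outline_of(target, camera): "mask" (400x640 bool, what is visible of it).
- eyes.mark_of(target, camera): "xyz" ([x, y, z] in m, in the coordinates of the camera as it stood for that picture, good to about 4 mm: a listed point, or the origin of a listed thing).
The state is a dict: "t": time; "joints": joint angles; "qd": joint speeds; "tau": joint torques, N m; "ee_pos": TCP position; "tool_rot": TCP orientation; "ft_force": force on the tool from outside, world axes, zero at the start; "ft_torque": the same for the moment, N m; "grip_width": opening from 0.0 (shut) to 1.0 (fully open); "grip_force": force on a finger pad.
Only numpy, scipy, OpenCV 4.12 (cv2) and the standard library are available. Lean on these libraries where they do the work, as an engineer would, in place of code of your own. Each camera call takes 0.05 s, during which the arm holds its last target. There are 200 camera calls.

### The job

The round carrom-powder tin has slid to the very back of its narrow lane in the caddy, where no hand fits: take the rubber-footed reach picker, reach in over the tin, rest the foot gently on its lid and, holding the picker level, draw the tin out by friction until it stands wholly outside the mouth on the landing of its lane. Feel for a light, steady press all the way, because the lane floor climbs on the way out and a hard press dents the lid or tips the picker in the grip. Then lay the picker down flat on the table well clear of the caddy; keep the fingers off the tin and leave the flat box and everything else where it is.

Things in the scene. Friction and masses are not known exactly. Their poses are not given: they have to be found in the camera images.
- caddy: Fixed low aluminium caddy, 153 mm deep, 146 wide, 74 high, with two narrow lanes open at the mouth. Origin: on the table in the middle of the mouth; +x runs level into the lanes (mouth x 0, inner back wall x 150), y across, z up. Roof underside 70 above the table, with a 20 mm sight slit along each lane's middle. Its door is folded back along the outside of the -y wall (out to y -90).
- lane_1 (a point): On the table, at the mouth, in the middle of the lane at the caddy's y +36 mm. Each lane is 68 mm wide inside. Its steel floor: level, 10 mm above the table, at the back (x 85 to 150); from x 85 out to the mouth it climbs evenly by 4 to 12 mm, which differs between the lanes and is not known; then a level landing of that height (within 1 mm), 66 wide, runs 110 mm out (x 0 to -110).
- lane_2 (a point): The same point of the other lane, at the caddy's y -36 mm.
- tin: Loose closed round steel tin with a smooth flat lid, 60 mm diameter, 20 high, 0.14 to 0.26 kg. Origin: centre of its underside. Starts flat at the back of one lane, 0 to 6 mm from the back wall: nothing fits behind it. It slides easily on the floor (friction about 0.15) and rubber grips its lid (about 1.5): a steady press of 3 to 6 N draws it along; above 9 N the lid dents.
- flatbox: Loose cardboard-brown flat box 56 x 58 x 20 mm at the back of the other lane. Origin: centre of its underside. To be left alone.
- picker: Loose rigid reach picker, about 0.1 kg, lying level on its handle and foot. Origin: centre of the underside of the upright wooden handle, 26 (x) x 20 (y) x 80 (z) mm. An 8 x 8 mm arm, its underside 12 above the origin, runs from it along +x to the foot. Grip the handle from above across y, about 55 mm above the origin; a firm grip (about 100 N) keeps it from tilting under the press.
- picker_foot (a point): Lowest point of the picker's ball-shaped rubber foot, 18 mm diameter: 175 mm along the picker's +x from its origin and level with the origin. With the picker gripped at its handle, the press of the foot on a firm thing grows by about 4 N for each mm the hand is lowered.
- cup1: White ceramic cup, 76 mm across, 70 high, on the blue tray; origin under its centre. Bystander.
- cup2: Another such cup. Bystander.
- cup3: Another such cup. Bystander.
- striker: Cream acrylic striker disc, 41 mm diameter, 9 high, on the table; origin under its centre. Bystander.
- coin1: Dark wooden carrom coin, 31 mm diameter, 8 high. Bystander.
- coin2: Pale wooden carrom coin, 31 mm diameter, 8 high. Bystander.
Not all that is in view belongs to the job. Leave any blue look-alike of the tin alone.

How it is judged:
On the way, in this order (a step that is already met when the one before it is completed fails the run):
1. the picker's foot rests on the tin's lid at the back of the lane (contact force between picker and tin above 0.4 N and x of tin in the frame of caddy above 0.1 m and horizontal distance between picker_foot and tin below 0.034 m), for 0.1 s.
2. the tin, under the picker's foot, has been drawn half way along the lane (contact force between picker and tin above 0.2 N and x of tin in the frame of caddy below 0.06 m), for 0.02 s.
3. the tin is wholly outside the mouth (x of tin in the frame of caddy below -0.03 m), for 0.1 s.
At the end, for the whole second after the job is handed in: The tin stands flat (within 0.06 rad) and at rest on a lane's landing, its centre 30 to 105 mm outside the mouth; the picker lies level (within 0.06 rad) and at rest on the table, its handle more than 150 mm from the middle of the mouth, not touching the tin (x of tin in the frame of caddy between -0.105 and -0.03 m and height (world z) of tin above 0.008 m and angle between each of tin, picker's own z axis and vertical below 0.06 rad and linear speed of each of tin, picker below 0.01 m/s and height (world z) of picker below 0.006 m and horizontal distance between picker and caddy above 0.15 m and contact force between picker and tin below 0.05 N).
It fails at once if the picker presses the tin with more than 9 N (its lid dents) (contact force between picker and tin above 9 N).
It fails at once if the picker is tipped more than 0.03 rad out of level while its foot bears on the tin (contact force between picker and tin above 0.3 N and angle between picker's own z axis and vertical above 0.03 rad).
It fails at once if the fingers touch the tin (contact force between the fingers and tin above 0.3 N).
It fails at once if the flat box is shifted more than 10 mm (distance of flatbox from where it was at the start of the episode above 0.01 m).
It fails at once if a bystander is shifted more than 20 mm (distance of any of cup1, cup2, cup3, striker, coin1, coin2 from where it was at the start of the episode above 0.02 m).
It also fails if it takes over 72 s, if anything falls off the work surface, if the arm or the gripper's body presses on something with over 40 N, if the wrist force passes 120 N, or if a joint passes its speed limit or range.

## Working session

There is one attempt and no reset: what is moved stays moved. The work goes in short steps, Python scripts to look and compute and a shell command to move; the robot and the scene stay as the last step left them, time stands still between calls to the robot, and variables do not carry over. Pictures are saved under pics/ and viewed, at most 12 in all, crops included, and the job is handed in when it is done.

```bash
mkdir -p pics; cat > h.py <<'E'
import numpy as np, cv2
from rig import status, eyes, manip
def grab(n,name=None):
    s=status.state(); im=eyes.grab_frame(n)
    if name: cv2.imwrite(f'pics/{name}.png',im[:,:,::-1])
    ci=eyes.camera_info(n)
    if n=='wrist':
        T=np.eye(4);T[:3,:3]=s['tool_rot'];T[:3,3]=s['ee_pos'];W=T@np.array(ci['mount'])
    else: W=np.array(ci['world_from_camera'])
    return im,W,np.array(ci['K'])
def marks(n,W,names,k=2):
    for a in names:
        for r in eyes.mark_of(a,n)[:k]:
            p=W@np.r_[r['xyz'],1]; print(n,a,round(r['conf'],2),p[:3].round(4))
E
python3 - <<'E'
from h import *
s=status.state(); print({k:np.round(v,3).tolist() for k,v in s.items()})
for n in ('top','side'):
    im,W,K=grab(n,n+'0'); print(n,W.round(3).tolist(),K.round(1).tolist())
    marks(n,W,['caddy','lane_1','tin','flatbox','picker','picker_foot'],3)
    marks(n,W,['cup1','striker','coin1'],3)
E
```

```text
{'t': 0.0, 'joints': [-1.263, 0.469, -0.049, 1.534, 0.024, 1.141, -0.082], 'qd': [0.001, -0.0, -0.0, -0.001, -0.001, -0.002, -0.001], 'tau': [0.0, -51.03, -0.046, -23.771, 0.011, 0.007, 0.0], 'ee_pos': [0.223, 0.637, 0.244], 'tool_rot': [[-0.944, 0.33, -0.001], [0.33, 0.944, -0.002], [-0.0, -0.002, -1.0]], 'ft_force': [-0.1, 0.006, -0.045], 'ft_torque': [-0.008, 0.027, -0.029], 'grip_force': 0.0, 'grip_width': 1.003}
top [[0.012, 0.988, -0.154, 0.447], [-1.0, 0.013, 0.002, -0.013], [0.004, 0.154, 0.988, 0.967], [0.0, 0.0, 0.0, 1.0]] [[367.4, 0.0, 319.1], [0.0, 367.4, 201.2], [0.0, 0.0, 1.0]]
top caddy 0.78 [ 5.163e-01 -3.930e-02  2.000e-04]
top caddy 0.65 [0.5375 0.2221 0.0035]
top lane_1 0.95 [ 0.4786 -0.0478  0.0009]
top lane_1 0.86 [ 0.5454 -0.0352  0.003 ]
top tin 0.74 [ 0.5722 -0.1527  0.0063]
top tin 0.71 [ 6.659e-01 -2.409e-01 -3.000e-04]
top picker 0.76 [0.4508 0.3697 0.0025]
top picker_foot 0.7 [0.6279 0.3815 0.0021]
top cup1 0.92 [ 0.6745 -0.4097  0.0064]
top cup1 0.76 [ 0.4815 -0.4063  0.0015]
top cup1 0.66 [ 0.5778 -0.3774  0.0048]
top striker 0.76 [ 0.5382  0.2228 -0.   
[... 270 characters left out ...]
 0.0, 1.0]] [[430.0, 0.0, 325.2], [0.0, 430.0, 195.1], [0.0, 0.0, 1.0]]
side caddy 0.85 [ 0.5125 -0.0393  0.0014]
side lane_1 0.7 [ 5.47e-01 -3.51e-02  4.00e-04]
side lane_1 0.6 [ 0.4775 -0.0478  0.0047]
side lane_1 0.43 [ 7.091e-01  1.983e-01 -3.000e-04]
side tin 0.97 [ 0.6708 -0.2402  0.0032]
side tin 0.75 [ 0.6958 -0.1314  0.0051]
side tin 0.49 [0.5388 0.2223 0.0009]
side picker 0.74 [ 0.4485  0.3731 -0.0043]
side picker_foot 0.55 [0.6273 0.38   0.0018]
side cup1 0.85 [ 0.5763 -0.3784  0.0029]
side cup1 0.6 [ 0.4802 -0.4085  0.0107]
side cup1 0.56 [ 0.6777 -0.4075  0.0044]
side striker 0.4 [0.54   0.2233 0.0006]
side coin1 0.58 [0.7175 0.0978 0.0019]
side coin1 0.43 [0.7077 0.1962 0.0011]
```

View pics/top0.png

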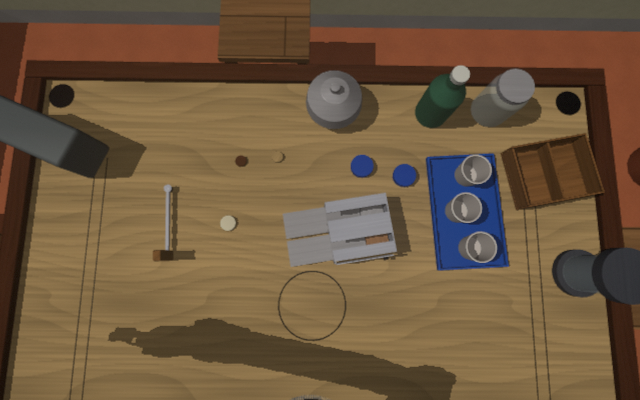

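View pics/side0.png

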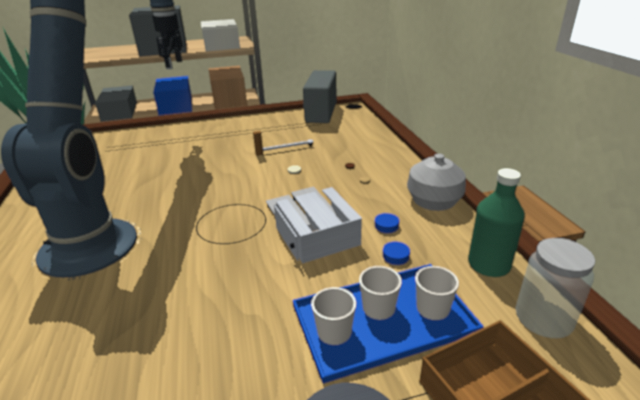

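Top view: the caddy sits at about (345,230) with its mouth to the left (+y). Something brown shows in the lower slit (375,240), and the upper slit is grey. The picker lies at left, handle (163,255) and foot (168,188). I'll move over the picker first.

```bash
python3 -m crank '{"hand":[0.085,0.085,0.085,0.085,0.085],"xyz":[[-0.033,-0.02,0],[-0.033,-0.02,0],[-0.033,-0.02,0],[-0.033,-0.02,0],[-0.033,-0.02,0]],"dr":[[0,0,0],[0,0,0],[0,0,0],[0,0,0],[0,0,0]]}'
python3 -m crank '{"hand":[0.085,0.085,0.085,0.085,0.085],"xyz":[[-0.033,-0.019,0],[-0.033,-0.019,0],[-0.033,-0.019,0],[-0.033,-0.019,0],[0,0,0]],"dr":[[0,0,0],[0,0,0],[0,0,0],[0,0,0],[0,0,0]]}'
python3 -m crank '{"hand":[0.085,0.085,0.085,0.085,0.085],"xyz":[[0,0,0],[0,0,0],[0,0,0],[0,0,0],[0,0,0]],"dr":[[0,0,-0.1],[0,0,-0.1],[0,0,-0.1],[0,0,-0.1],[0,0,0]]}'
cat >> h.py <<'E'
def to(target,yaw_deg):
    "delta in tool axes to world target TCP with tool y at yaw"
    s=status.state();R=np.array(s['tool_rot']);d=R.T@(np.array(target)-s['ee_pos'])
    y=np.deg2rad(yaw_deg);Y=np.array([np.cos(y),np.sin(y),0]);Z=np.array([0,0,-1.]);T=np.c_[np.cross(Y,Z),Y,Z]
    print('shift',d.round(4),'turn',cv2.Rodrigues(R.T@T)[0].ravel().round(4),'at',np.round(s['ee_pos'],4),'t',s['t'])
E
python3 - <<'E'
from h import *
im,W,K=grab('wrist','w1')
marks('wrist',W,['picker','picker_foot','caddy','lane_1','tin','striker','coin1'],3)
to([.45,.3715,.2],93.2)
E
```

```text
t: 1.42
ee_pos: [0.3467, 0.4867, 0.2455]
tool_rot: [[-0.944, 0.33, 0.0], [0.33, 0.944, 0.0], [-0.0, 0.0, -1.0]]
ft_force: [0.4, -0.2, -0.9]
grip_width: 0.998
grip_force: 0.0
t: 1.83
ee_pos: [0.4519, 0.3645, 0.2457]
tool_rot: [[-0.939, 0.343, 0.004], [0.343, 0.939, -0.004], [-0.005, -0.002, -1.0]]
ft_force: [0.8, -1.2, 0.6]
grip_width: 0.999
grip_force: 0.0
t: 2.25
ee_pos: [0.4451, 0.373, 0.2454]
tool_rot: [[-0.998, -0.065, -0.0], [-0.065, 0.998, 0.0], [0.0, 0.0, -1.0]]
ft_force: [0.2, -1.2, -0.4]
grip_width: 0.998
grip_force: 0.0
wrist picker 0.61 [ 4.511e-01  3.747e-01 -2.000e-04]
wrist picker_foot 0.79 [ 0.6233  0.3829 -0.0031]
wrist picker_foot 0.16 [ 0.5135 -0.0391 -0.0015]
wrist caddy 0.56 [ 0.5151 -0.0377 -0.0019]
wrist tin 0.66 [ 0.5689 -0.1506  0.0099]
wrist tin 0.62 [ 0.695  -0.1266 -0.0036]
wrist striker 0.94 [ 0.534   0.2247 -0.0041]
shift [-0.0048 -0.0017  0.0453] turn [0.     0.     0.0068] at [0.4451 0.3729 0.2453] t 2.65
```

View pics/w1.png

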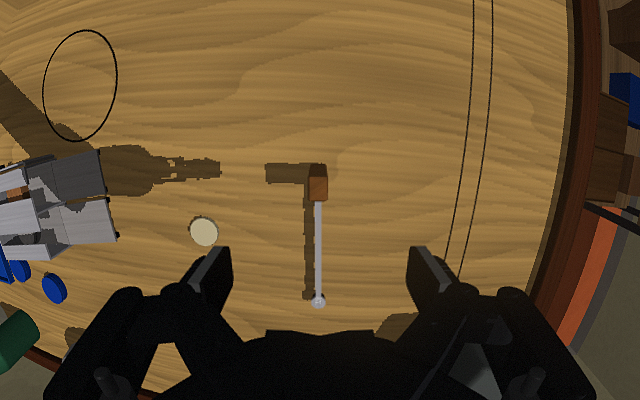

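The wrist picture shows the handle at (318,180) and the foot at (318,302), with the arm running straight down the picture. The tin works out at caddy (0.120, 0.034), which is lane_1. I'll descend and grip.

```bash
python3 -m crank '{"hand":[0.085,0.085,0.085,0.085,0.085],"xyz":[[-0.005,0,0.035],[0,0,0.04],[0,0,0.04],[0,0,0.04],[0,0,0]],"dr":[[0,0,0],[0,0,0],[0,0,0],[0,0,0],[0,0,0]]}' | sed -n 1,4p
python3 - <<'E'
from h import *
to([.4505,.3725,.05],93)
im,W,K=grab('wrist')
marks('wrist',W,['picker','picker_foot'],1)
E
```

```text
t: 3.07
ee_pos: [0.4458, 0.3694, 0.0829]
tool_rot: [[-0.998, -0.063, -0.011], [-0.063, 0.998, -0.01], [0.012, -0.01, -1.0]]
ft_force: [0.1, -0.8, -1.2]
shift [-0.0052  0.0031  0.0328] turn [-0.0097 -0.0117  0.0108] at [0.4458 0.3694 0.0829] t 3.0667
wrist picker 0.56 [0.4497 0.3761 0.0049]
```

```bash
python3 -m crank '{"hand":[0.085,0.085,0.085,0.085,0.085],"xyz":[[-0.004,0.002,0.02],[0,0,0.02],[0,0,0],[0,0,0],[0,0,0]],"dr":[[0,0,0],[0,0,0],[0,0,0],[0,0,0],[0,0,0]]}' | sed -n 1,4p
python3 - <<'E'
from h import *
to([.4505,.3735,.05],93)
im,W,K=grab('wrist')
marks('wrist',W,['picker','picker_foot'],1)
E
```

```text
t: 3.63
ee_pos: [0.4554, 0.3766, 0.053]
tool_rot: [[-0.998, -0.063, 0.003], [-0.063, 0.998, 0.003], [-0.003, 0.003, -1.0]]
ft_force: [0.4, -0.0, 1.0]
shift [ 0.0051 -0.0028  0.003 ] turn [0.0029 0.0034 0.0107] at [0.4554 0.3766 0.053 ] t 3.6333
wrist picker 0.79 [0.4501 0.3703 0.0029]
```

```bash
python3 -m crank '{"hand":[0.085,0.085,0.085,0.085,0.085],"xyz":[[0,0,0],[0,0,0],[0,0,0],[0,0,0],[0,0,0]],"dr":[[0,0,0.01],[0,0,0],[0,0,0],[0,0,0],[0,0,0]]}' | sed -n 1,4p
python3 - <<'E'
from h import *
to([.4505,.3725,.05],93)
E
```

```text
t: 4.2
ee_pos: [0.454, 0.3754, 0.0502]
tool_rot: [[-0.999, -0.053, -0.0], [-0.053, 0.999, -0.0], [0.0, -0.0, -1.0]]
ft_force: [-0.8, 0.2, 0.2]
shift [ 0.0036 -0.0027  0.0002] turn [-0.     -0.0002  0.0009] at [0.454  0.3754 0.0502] t 4.2
```

```bash
python3 -m crank '{"hand":[0.085,0.06,0.03,0.01,0.0],"xyz":[[0.0035,-0.0027,0],[0,0,0],[0,0,0],[0,0,0],[0,0,0]],"dr":[[0,0,0],[0,0,0],[0,0,0],[0,0,0],[0,0,0]]}' 100 | tail -2
python3 -m crank '{"hand":[0,0,0,0,0],"xyz":[[0,0,0],[0,0,0],[0,0,0],[0,0,0],[0,0,0]],"dr":[[0,0,0],[0,0,0],[0,0,0],[0,0,0],[0,0,0]]}' 100
python3 -m crank '{"hand":[0,0,0,0,0],"xyz":[[0,0,0],[0,0,0],[0,0,0],[0,0,0],[0,0,0]],"dr":[[0,0,0],[0,0,0],[0,0,0],[0,0,0],[0,0,0]]}' 100
```

```text
grip_width: 0.446
grip_force: 0.0
t: 5.03
ee_pos: [0.4508, 0.3728, 0.0505]
tool_rot: [[-0.999, -0.053, 0.0], [-0.053, 0.999, 0.001], [-0.0, 0.001, -1.0]]
ft_force: [-0.6, 0.5, 2.0]
grip_width: 0.219
grip_force: 97.4
t: 5.45
ee_pos: [0.4508, 0.3728, 0.0504]
tool_rot: [[-0.999, -0.053, 0.0], [-0.053, 0.999, 0.001], [-0.0, 0.001, -1.0]]
ft_force: [-0.3, 1.3, 2.0]
grip_width: 0.223
grip_force: 97.4
```

```bash
python3 -m crank '{"hand":[0,0,0,0,0],"xyz":[[0,0,-0.02],[0,0,-0.03],[0,0,-0.03],[0,0,-0.03],[0,0,-0.02]],"dr":[[0,0,0],[0,0,0],[0,0,0],[0,0,0],[0,0,0]]}' 
python3 -m crank '{"hand":[0,0,0,0,0],"xyz":[[0,0,0],[0,0,0],[0,0,0],[0,0,0],[0,0,0]],"dr":[[0,0,0.11],[0,0,0.11],[0,0,0.11],[0,0,0.11],[0,0,0.11]]}' | sed -n 2p
python3 -m crank '{"hand":[0,0,0,0,0],"xyz":[[0,0,0],[0,0,0],[0,0,0],[0,0,0],[0,0,0]],"dr":[[0,0,0.11],[0,0,0.11],[0,0,0.11],[0,0,0.11],[0,0,0.11]]}' |sed -n 2,3p
python3 - <<'E'
from h import *
for n in ('top','side','wrist'):
  for i in range(2):
    im,W,K=grab(n,'b'+n)
    marks(n,W,['caddy','lane_1'],3)
marks('side',W,[],1)
im,W,K=grab('top'); ms=eyes.outline_of('caddy','top')
for r in ms[:2]:
    m=r['mask'].astype(np.uint8); c=max(cv2.findContours(m,0,1)[0],key=cv2.contourArea); print(r['conf'],cv2.minAreaRect(c),m.sum())
big=cv2.resize(im[170:290,260:420],None,fx=5,fy=5,interpolation=2);cv2.imwrite('pics/bt.png',big[:,:,::-1])
E
```

```text
t: 5.87
ee_pos: [0.4511, 0.3725, 0.1826]
tool_rot: [[-0.999, -0.053, 0.001], [-0.053, 0.999, 0.001], [-0.001, 0.001, -1.0]]
ft_force: [1.0, 1.3, -0.6]
grip_width: 0.22
grip_force: 97.5
ee_pos: [0.4502, 0.3717, 0.1796]
ee_pos: [0.4502, 0.3718, 0.1795]
tool_rot: [[-0.495, 0.869, -0.001], [0.869, 0.495, -0.002], [-0.001, -0.002, -1.0]]
top caddy 0.75 [ 0.5162 -0.0404  0.0028]
top lane_1 0.85 [ 0.4793 -0.0459 -0.0009]
top lane_1 0.84 [ 0.542  -0.0323  0.0014]
top lane_1 0.22 [0.5347 0.218  0.1324]
top caddy 0.79 [ 5.155e-01 -4.120e-02  5.000e-04]
top lane_1 0.68 [ 0.4749 -0.0466  0.0018]
top lane_1 0.63 [ 0.5764 -0.3792  0.0035]
side caddy 0.62 [ 0.5135 -0.0426  0.0006]
side lane_1 0.79 [ 0.5477 -0.0386  0.0024]
side lane_1 0.64 [ 0.475  -0.0494  0.0066]
side caddy 0.78 [ 0.5138 -0.0399  0.0018]
side lane_1 0.8 [ 0.4785 -0.0479  0.004 ]
0.61 ((360.58404541015625, 229.4854736328125), (67.17437744140625, 63.47932052612305), 80.18070220947266) 3003
```

View pics/bt.png

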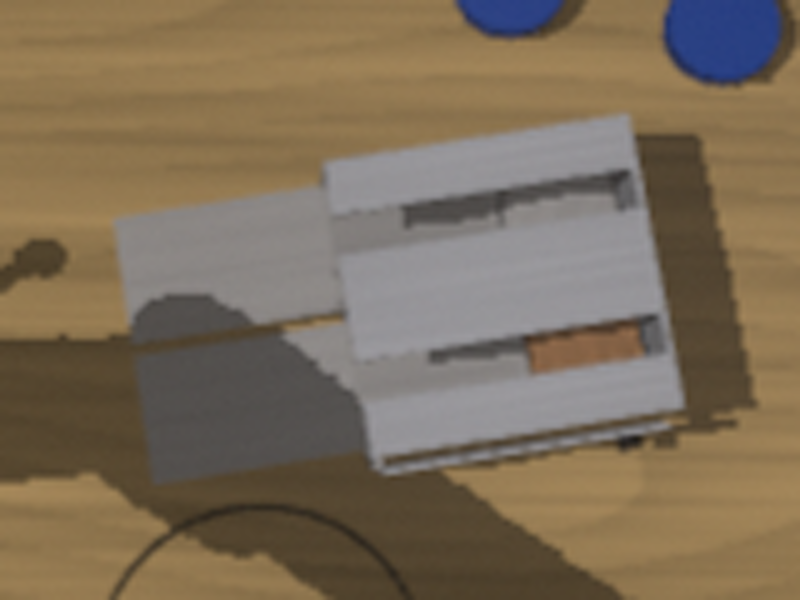

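The crop shows brown in the lower lane, which is the flat box in lane_2. The upper slit shows the grey tin, about (500–615, 200), in lane_1. The roof corners are at (325,162), (628,115), (683,408) and (370,462). I'll fit the caddy pose from these and the landing corners.

```bash
python3 - <<'E'
from h import *
from scipy.optimize import least_squares
ci=eyes.camera_info('top');W=np.array(ci['world_from_camera']);K=np.array(ci['K'])
def back(px,z):
    u,v=260+px[0]/5-.4,170+px[1]/5-.4
    d=W[:3,:3]@np.array([(u-K[0,2])/K[0,0],-(v-K[1,2])/K[1,1],-1]);o=W[:3,3]
    return (o+d*(z-o[2])/d[2])[:2]
obs=[((325,162),.074,(0,.073)),((628,115),.074,(.153,.073)),((683,408),.074,(.153,-.073)),((370,462),.074,(0,-.073)),
((116,220),.017,(-.11,.069)),((155,483),.017,(-.11,-.069))]
P=np.array([back(p,z) for p,z,_ in obs]);Q=np.array([q for *_,q in obs])
f=lambda a:((Q@np.array([[np.cos(a[2]),np.sin(a[2])],[-np.sin(a[2]),np.cos(a[2])]]))+a[:2]-P).ravel()
r=least_squares(f,[.515,-.04,-1.38]);print(r.x,np.rad2deg(r.x[2]),r.fun.reshape(-1,2).round(4))
a=r.x[2];R=np.array([[np.cos(a),-np.sin(a)],[np.sin(a),np.cos(a)]])
for p in [(500,205),(617,190),(405,220)]:
    for z in (.03,.01):print(p,z,(R.T@(back(p,z)-r.x[:2])).round(4))
E
```

```text
[ 0.51192732 -0.0410559  -1.40161937] -80.30687421914674 [[-0.0002  0.0006]
 [ 0.0001 -0.0007]
 [-0.0006 -0.001 ]
 [ 0.0012 -0.001 ]
 [ 0.0005  0.0009]
 [-0.001   0.0012]]
(500, 205) 0.03 [0.0879 0.0436]
(500, 205) 0.01 [0.0906 0.0458]
(617, 190) 0.03 [0.1489 0.0418]
(617, 190) 0.01 [0.1529 0.044 ]
(405, 220) 0.03 [0.0383 0.0435]
(405, 220) 0.01 [0.04   0.0457]
```

```bash
python3 -m crank '{"hand":[0,0,0,0,0],"xyz":[[0,0,0],[0,0,0],[0,0,0],[0,0,0],[0,0,0]],"dr":[[0,0,0.11],[0,0,0.11],[0,0,0.11],[0,0,0],[0,0,0]]}' 
python3 - <<'E'
from h import *
to([.5116,.1776,.0914],10)
E
```

```text
t: 8.12
ee_pos: [0.4506, 0.3727, 0.1803]
tool_rot: [[-0.196, 0.981, 0.0], [0.981, 0.196, -0.0], [-0.0, 0.0, -1.0]]
ft_force: [-0.4, 0.3, -1.0]
grip_width: 0.225
grip_force: 97.5
shift [-0.2032  0.0216  0.0889] turn [0.0001 0.0001 0.0225] at [0.4506 0.3727 0.1803] t 8.1167
```

```bash
python3 -m crank '{"hand":[0,0,0,0,0],"xyz":[[0,0,0],[-0.03,0.005,0],[-0.03,0.005,0],[-0.03,0.005,0],[-0.03,0.005,0]],"dr":[[0,0,0.0225],[0,0,0],[0,0,0],[0,0,0],[0,0,0]]}' |sed -n 2p
python3 -m crank '{"hand":[0,0,0,0,0],"xyz":[[-0.03,0.003,0.03],[-0.03,0.003,0.03],[-0.023,0,0.029],[0,0,0],[0,0,0]],"dr":[[0,0,0],[0,0,0],[0,0,0],[0,0,0],[0,0,0]]}' |sed -n 2,3p
python3 -m crank '{"hand":[0,0,0,0,0],"xyz":[[0,0,0],[0,0,0],[0,0,0],[0,0,0],[0,0,0]],"dr":[[0,0,0],[0,0,0],[0,0,0],[0,0,0],[0,0,0]]}' 
python3 - <<'E'
from h import *
to([.5116,.1776,.0914],10)
im,W,K=grab('side','s2');marks('side',W,['picker_foot','picker'],1)
im,W,K=grab('top','t2');marks('top',W,['picker_foot','picker'],1)
big=cv2.resize(im[170:290,240:400],None,fx=5,fy=5,interpolation=2);cv2.imwrite('pics/bt2.png',big[:,:,::-1])
E
```

```text
ee_pos: [0.4912, 0.2565, 0.1804]
ee_pos: [0.5099, 0.1759, 0.0911]
tool_rot: [[-0.168, 0.986, -0.003], [0.986, 0.168, -0.002], [-0.001, -0.004, -1.0]]
t: 9.37
ee_pos: [0.5108, 0.1791, 0.0932]
tool_rot: [[-0.172, 0.985, 0.001], [0.985, 0.172, 0.001], [0.001, 0.001, -1.0]]
ft_force: [-0.7, -0.2, -1.6]
grip_width: 0.221
grip_force: 97.7
shift [-0.0017  0.0005  0.0018] turn [ 0.0012 -0.0007 -0.0014] at [0.5108 0.1791 0.0932] t 9.3667
side picker_foot 0.77 [0.5413 0.0077 0.042 ]
side picker 0.91 [0.5112 0.1836 0.0418]
top picker_foot 0.58 [0.5388 0.0035 0.0438]
top picker 0.73 [0.5122 0.1771 0.0412]
```

View pics/bt2.png

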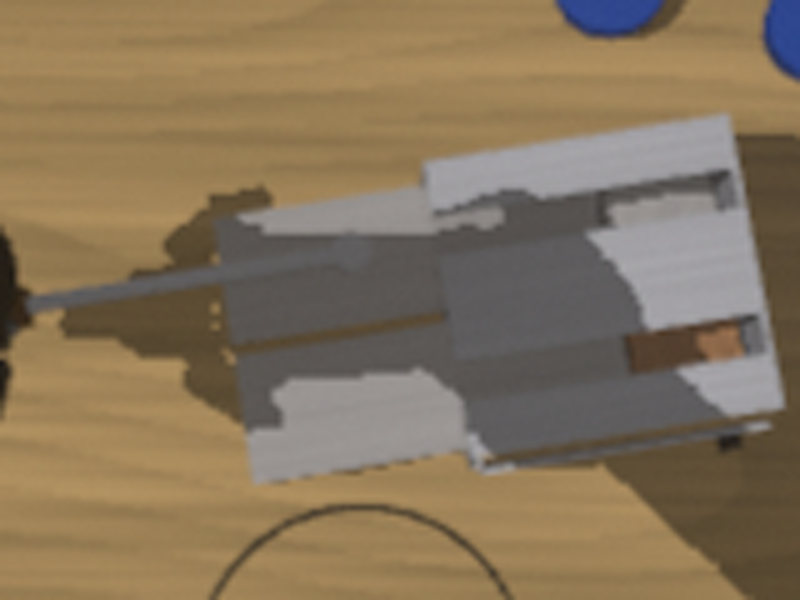

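The foot shows at (352,250) above the lane_1 landing, with the arm running parallel to the lane. I'll check the lateral offset with numbers in this same camera.

```bash
python3 - <<'E'
from h import *
ci=eyes.camera_info('top');W=np.array(ci['world_from_camera']);K=np.array(ci['K'])
a=-1.40161937;R=np.array([[np.cos(a),-np.sin(a)],[np.sin(a),np.cos(a)]])
for p,z in [((352,250),.051),((40,303),.058),((200,276),.058),((352,197),.017),((352,329),.017),((608,205),.03)]:
    u,v=240+p[0]/5-.4,170+p[1]/5-.4
    d=W[:3,:3]@np.array([(u-K[0,2])/K[0,0],-(v-K[1,2])/K[1,1],-1]);o=W[:3,3]
    q=(o+d*(z-o[2])/d[2])[:2]; print(p,q.round(4),(R.T@(q-[.5119,-.0411])).round(4))
E
```

```text
(352, 250) [0.5426 0.0064] [-0.0416  0.0382]
(40, 303) [0.5136 0.16  ] [-0.198   0.0355]
(200, 276) [0.528  0.0813] [-0.118   0.0364]
(352, 197) [0.5739 0.0075] [-0.0375  0.0693]
(352, 329) [0.5052 0.0064] [-0.048   0.0014]
(608, 205) [ 0.5697 -0.1245] [0.092 0.043]
```

```bash
python3 -m crank '{"hand":[0,0,0,0,0],"xyz":[[-0.02,0,0],[-0.02,0,0],[-0.02,0,0],[-0.02,0,0],[-0.02,0,0]],"dr":[[0,0,0.006],[0,0,0],[0,0,0],[0,0,0],[0,0,0]]}' |sed -n '2p;4p'
python3 -m crank '{"hand":[0,0,0,0,0],"xyz":[[-0.02,0,0],[-0.016,0,0],[-0.012,0,0],[-0.008,0,0],[0,0,0]],"dr":[[0,0,0],[0,0,0],[0,0,0],[0,0,0],[0,0,0]]}' |sed -n '2p;4p'
python3 -m crank '{"hand":[0,0,0,0,0],"xyz":[[0,0,0],[0,0,0],[0,0,0],[0,0,0],[0,0,0]],"dr":[[0,0,0],[0,0,0],[0,0,0],[0,0,0],[0,0,0]]}' 
python3 - <<'E'
from h import *
im,W,K=grab('top','t3')
big=cv2.resize(im[180:260,310:410],None,fx=7,fy=7,interpolation=2);cv2.imwrite('pics/bt3.png',big[:,:,::-1])
s=status.state();print(np.round(s['ee_pos'],4),s['ft_force'],s['tool_rot'])
E
```

```text
ee_pos: [0.5273, 0.0786, 0.0925]
ft_force: [0.4, -0.2, -1.0]
ee_pos: [0.5367, 0.0224, 0.0926]
ft_force: [-0.2, -0.0, -0.5]
t: 10.92
ee_pos: [0.5364, 0.0251, 0.0925]
tool_rot: [[-0.166, 0.986, -0.0], [0.986, 0.166, 0.0], [0.0, -0.0, -1.0]]
ft_force: [-0.0, -0.1, -1.1]
grip_width: 0.223
grip_force: 97.7
[0.5364 0.0249 0.0925] [ 1.23707416  0.10580483 -0.60079594] [[-1.65835044e-01  9.86153501e-01 -1.08098028e-04]
 [ 9.86153478e-01  1.65835064e-01  2.22187372e-04]
 [ 2.37037298e-04 -6.97547935e-05 -9.99999969e-01]]
```

View pics/bt3.png

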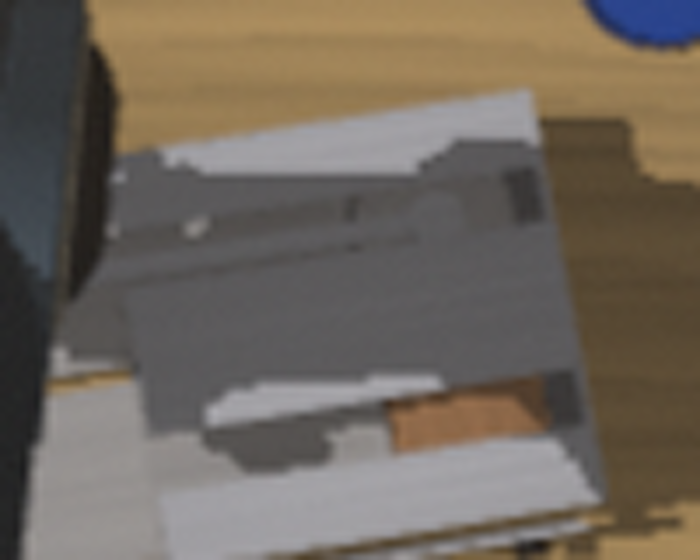

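The crop shows the foot at (437,210), over the tin, which spans columns about 350–510. I'll take a force and moment baseline, then descend.

```bash
cat >> h.py <<'E'
EX=np.array([.168,-.986,0]);EY=np.array([.986,.168,0]);O=np.array([.5135,-.0405,0])
def feel(n=4,base=None):
    A=[]
    for i in range(n):
        if i: eyes.grab_frame('side')
        s=status.state();A.append(np.r_[s['ft_force'],s['ft_torque'],s['tau'][1],s['tau'][3],s['tau'][5]])
    A=np.array(A);m=A.mean(0)
    p=np.array(s['ee_pos'])-O
    print('t',round(s['t'],2),'TCP caddy x,y,z',(p@EX).round(4),(p@EY).round(4),p[2].round(4),'Rz',np.round(np.array(s['tool_rot'])[:,2],4),'foot x',(p@EX+.1745).round(4))
    print('F',m[:3].round(2),'T',m[3:6].round(3),'std',A.std(0).round(3))
    try:
        b=np.load('base.npy');d=m-b
        print('  press by Fz %.2f  by moment %.2f  Fh(ex) %.2f  dtau'%(d[2],-(d[3:6]@EY)/.175,d[:3]@EX),d[6:].round(3))
    except FileNotFoundError: pass
    return m
E
python3 - <<'E'
from h import *
np.save('base.npy',feel(8))
E
python3 -m crank '{"hand":[0,0,0,0,0],"xyz":[[0,0,0.003],[0,0,0.003],[0,0,0.001],[0,0,0],[0,0,0]],"dr":[[0,0,0],[0,0,0],[0,0,0],[0,0,0],[0,0,0]]}' |sed -n '2p;4p'
python3 -c "
from h import *
feel(3)"
```

```text
t 11.32 TCP caddy x,y,z -0.06 0.0335 0.0925 Rz [-0.e+00  1.e-04 -1.e+00] foot x 0.1145
F [-0.08  0.13 -0.82] T [ 0.036  0.    -0.02 ] std [0.794 0.435 0.335 0.029 0.045 0.018 0.003 0.    0.   ]
ee_pos: [0.5363, 0.0242, 0.0853]
ft_force: [-0.2, -0.2, -0.9]
t 11.83 TCP caddy x,y,z -0.06 0.0336 0.0855 Rz [ 1.e-04  1.e-04 -1.e+00] foot x 0.1145
F [-0.09  0.   -1.3 ] T [0.019 0.018 0.009] std [0.103 0.22  0.302 0.017 0.015 0.024 0.014 0.019 0.001]
  press by Fz -0.48  by moment 0.07  Fh(ex) 0.12  dtau [-0.22   0.382  0.004]
```

```bash
python3 -m crank '{"hand":[0,0,0,0,0],"xyz":[[0,0,0.0015],[0,0,0.0015],[0,0,0],[0,0,0],[0,0,0]],"dr":[[0,0,0],[0,0,0],[0,0,0],[0,0,0],[0,0,0]]}' >/dev/null
python3 -c "
from h import *
feel(2)"
python3 -m crank '{"hand":[0,0,0,0,0],"xyz":[[0,0,0.0005],[0,0,0.0005],[0,0,0],[0,0,0],[0,0,0]],"dr":[[0,0,0],[0,0,0],[0,0,0],[0,0,0],[0,0,0]]}' >/dev/null
python3 -c "
from h import *
feel(2)"
```

```text
t 12.3 TCP caddy x,y,z -0.06 0.0335 0.0825 Rz [ 1.e-04  1.e-04 -1.e+00] foot x 0.1145
F [-0.4  -0.11 -1.05] T [ 0.005  0.039 -0.023] std [0.568 0.199 0.339 0.006 0.035 0.02  0.006 0.006 0.001]
  press by Fz -0.22  by moment 0.13  Fh(ex) 0.18  dtau [-0.425  0.475  0.001]
t 12.77 TCP caddy x,y,z -0.06 0.0335 0.0815 Rz [ 0.e+00  1.e-04 -1.e+00] foot x 0.1145
F [-0.15 -0.02 -1.44] T [0.037 0.015 0.009] std [0.275 0.284 0.319 0.005 0.009 0.005 0.002 0.002 0.   ]
  press by Fz -0.62  by moment -0.02  Fh(ex) 0.13  dtau [-0.507  0.501 -0.   ]
```

```bash
python3 -m crank '{"hand":[0,0,0,0,0],"xyz":[[0,0,0.0005],[0,0,0.0003],[0,0,0],[0,0,0],[0,0,0]],"dr":[[0,0,0],[0,0,0],[0,0,0],[0,0,0],[0,0,0]]}' >/dev/null
python3 -c "
from h import *
feel(2)"
```

```text
t 13.23 TCP caddy x,y,z -0.0601 0.0335 0.0807 Rz [ 0.e+00  1.e-04 -1.e+00] foot x 0.1144
F [-0.1  -0.5  -0.91] T [ 0.012 -0.     0.018] std [0.13  0.584 0.632 0.047 0.007 0.003 0.001 0.001 0.   ]
  press by Fz -0.08  by moment 0.13  Fh(ex) 0.62  dtau [-0.547  0.535 -0.   ]
```

```bash
python3 -m crank '{"hand":[0,0,0,0,0],"xyz":[[0,0,0.0005],[0,0,0],[0,0,0],[0,0,0],[0,0,0]],"dr":[[0,0,0],[0,0,0],[0,0,0],[0,0,0],[0,0,0]]}' >/dev/null
python3 -c "
from h import *
feel(2)"
python3 -m crank '{"hand":[0,0,0,0,0],"xyz":[[0,0,0.0005],[0,0,0],[0,0,0],[0,0,0],[0,0,0]],"dr":[[0,0,0],[0,0,0],[0,0,0],[0,0,0],[0,0,0]]}' >/dev/null
python3 -c "
from h import *
feel(2)"
```

```text
t 13.7 TCP caddy x,y,z -0.0601 0.0336 0.0802 Rz [ 1.e-04  1.e-04 -1.e+00] foot x 0.1144
F [-0.08  0.52  0.47] T [-0.012 -0.028 -0.04 ] std [0.412 0.267 0.012 0.029 0.026 0.008 0.003 0.006 0.002]
  press by Fz 1.29  by moment 0.30  Fh(ex) -0.39  dtau [-0.279  0.745  0.016]
t 14.17 TCP caddy x,y,z -0.06 0.0336 0.0798 Rz [ 2.e-04  1.e-04 -1.e+00] foot x 0.1145
F [-0.44  0.47  0.57] T [-0.118  0.012  0.008] std [0.013 0.761 0.51  0.003 0.003 0.044 0.008 0.012 0.003]
  press by Fz 1.39  by moment 0.85  Fh(ex) -0.40  dtau [0.299 1.102 0.023]
```

```bash
python3 -m crank '{"hand":[0,0,0,0,0],"xyz":[[0,0,0.0004],[0,0,0.0003],[0,0,0],[0,0,0],[0,0,0]],"dr":[[0,0,0],[0,0,0],[0,0,0],[0,0,0],[0,0,0]]}' >/dev/null
python3 -c "
from h import *
feel(4)"

```

```text
t 14.73 TCP caddy x,y,z -0.06 0.0337 0.0791 Rz [ 4.e-04  0.e+00 -1.e+00] foot x 0.1145
F [-0.14  0.49  2.57] T [-0.41  -0.068  0.011] std [0.392 0.18  0.121 0.017 0.015 0.019 0.021 0.039 0.015]
  press by Fz 3.39  by moment 2.57  Fh(ex) -0.36  dtau [1.128 1.682 0.094]
```

```bash
python3 -m crank '{"hand":[0,0,0,0,0],"xyz":[[0,0,0.0003],[0.001,0,0],[0.002,0,0],[0.002,0,0],[0.001,0,0]],"dr":[[0,0,0],[0,0,0],[0,0,0],[0,0,0],[0,0,0]]}' >/dev/null
python3 -c "
from h import *
feel(4)"

```

```text
t 15.3 TCP caddy x,y,z -0.0661 0.0335 0.0787 Rz [ 0.  0. -1.] foot x 0.1084
F [-0.53 -0.39  3.59] T [-0.93  -0.141 -0.015] std [0.098 0.528 0.419 0.059 0.031 0.033 0.112 0.048 0.028]
  press by Fz 4.41  by moment 5.58  Fh(ex) 0.44  dtau [1.359 1.842 0.225]
```

```bash
python3 -m crank '{"hand":[0,0,0,0,0],"xyz":[[0.001,0,0],[0.002,0,0],[0.002,0,-0.0001],[0.002,0,-0.0001],[0.001,0,0]],"dr":[[0,0,0],[0,0,0],[0,0,0],[0,0,0],[0,0,0]]}' >/dev/null
python3 -c "
from h import *
feel(4)
im,W,K=grab('top','t4')
big=cv2.resize(im[180:260,310:410],None,fx=7,fy=7,interpolation=2);cv2.imwrite('pics/bt4.png',big[:,:,::-1])"

```

```text
t 15.87 TCP caddy x,y,z -0.0744 0.0337 0.079 Rz [ 2.e-04  4.e-04 -1.e+00] foot x 0.1001
F [ 0.15 -0.84  4.02] T [-1.12  -0.172 -0.029] std [0.194 0.334 0.675 0.129 0.015 0.023 0.136 0.069 0.031]
  press by Fz 4.85  by moment 6.68  Fh(ex) 0.99  dtau [1.904 2.136 0.262]
```

View pics/bt4.png

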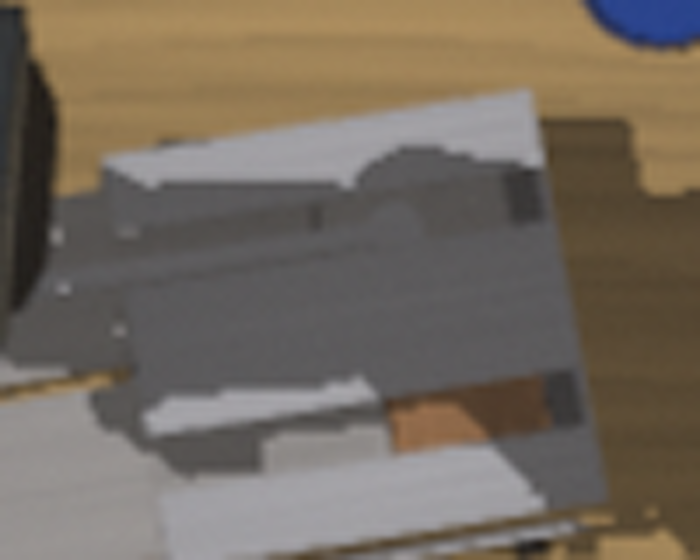

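The tin's front edge moved from column 350 to 316 along with the foot, so it is sliding. I'll continue and lift with the climb.

```bash
python3 -m crank '{"hand":[0,0,0,0,0],"xyz":[[0.001,0,-0.0002],[0.003,0,-0.0002],[0.003,0,-0.0002],[0.002,0,-0.0001],[0.001,0,-0.0001]],"dr":[[0,0,0],[0,0,0],[0,0,0],[0,0,0],[0,0,0]]}' >/dev/null
python3 -c "
from h import *
feel(4)"

```

```text
t 16.48 TCP caddy x,y,z -0.0846 0.0336 0.0798 Rz [-1.e-04  6.e-04 -1.e+00] foot x 0.0899
F [ 0.18 -0.56  4.51] T [-1.127 -0.176 -0.006] std [0.249 1.158 0.346 0.11  0.033 0.003 0.13  0.069 0.039]
  press by Fz 5.34  by moment 6.72  Fh(ex) 0.72  dtau [2.092 2.16  0.242]
```

```bash
python3 -m crank '{"hand":[0,0,0,0,0],"xyz":[[0.001,0,-0.0003],[0.003,0,-0.0003],[0.003,0,-0.0003],[0.003,0,-0.0003],[0.001,0,-0.0001]],"dr":[[0,0,0],[0,0,0],[0,0,0],[0,0,0],[0,0,0]]}' >/dev/null
python3 -c "
from h import *
feel(4)"

```

```text
t 17.05 TCP caddy x,y,z -0.0958 0.0336 0.081 Rz [-4.e-04  8.e-04 -1.e+00] foot x 0.0787
F [-0.33 -0.14  4.29] T [-0.844 -0.101 -0.057] std [0.211 0.657 0.732 0.163 0.037 0.032 0.165 0.07  0.054]
  press by Fz 5.12  by moment 5.05  Fh(ex) 0.22  dtau [1.873 1.847 0.128]
```

```bash
python3 -m crank '{"hand":[0,0,0,0,0],"xyz":[[0.001,0,-0.0002],[0.003,0,-0.0002],[0.003,0,-0.0003],[0.003,0,-0.0003],[0.002,0,-0.0001]],"dr":[[0,0,0],[0,0,0],[0,0,0],[0,0,0],[0,0,0]]}' >/dev/null
python3 -c "
from h import *
feel(4)"

```

```text
t 17.62 TCP caddy x,y,z -0.1079 0.0337 0.0821 Rz [-3.e-04  8.e-04 -1.e+00] foot x 0.0666
F [-0.08  0.02  3.4 ] T [-0.764 -0.075 -0.032] std [0.578 0.823 0.466 0.162 0.065 0.056 0.217 0.078 0.06 ]
  press by Fz 4.23  by moment 4.58  Fh(ex) 0.11  dtau [1.636 1.613 0.085]
```

```bash
python3 -m crank '{"hand":[0,0,0,0,0],"xyz":[[0.002,0,-0.0001],[0.003,0,-0.0002],[0.003,0,-0.0002],[0.003,0,-0.0003],[0.001,0,-0.0001]],"dr":[[0,0,0],[0,0,0],[0,0,0],[0,0,0],[0,0,0]]}' >/dev/null
python3 -c "
from h import *
feel(4)"

```

```text
t 18.18 TCP caddy x,y,z -0.1197 0.0337 0.0831 Rz [-1.e-04  7.e-04 -1.e+00] foot x 0.0548
F [-0.16 -0.07  2.62] T [-0.701 -0.103 -0.   ] std [0.367 0.813 0.736 0.136 0.049 0.04  0.165 0.094 0.035]
  press by Fz 3.44  by moment 4.25  Fh(ex) 0.19  dtau [1.67  1.564 0.083]
```

```bash
python3 -m crank '{"hand":[0,0,0,0,0],"xyz":[[0.001,0,-0.0001],[0.002,0,-0.0002],[0.003,0,-0.0002],[0.003,0,-0.0002],[0.001,0,-0.0001]],"dr":[[0,0,0],[0,0,0],[0,0,0],[0,0,0],[0,0,0]]}' >/dev/null
python3 -c "
from h import *
feel(4)
im,W,K=grab('top','t5')
big=cv2.resize(im[180:260,310:410],None,fx=7,fy=7,interpolation=2);cv2.imwrite('pics/bt5.png',big[:,:,::-1])"

```

```text
t 18.75 TCP caddy x,y,z -0.1295 0.0338 0.0839 Rz [ 1.e-04  5.e-04 -1.e+00] foot x 0.045
F [-0.01 -0.97  4.23] T [-0.998 -0.135 -0.026] std [0.414 0.978 0.091 0.15  0.03  0.024 0.154 0.088 0.027]
  press by Fz 5.05  by moment 5.96  Fh(ex) 1.09  dtau [1.986 1.625 0.082]
```

View pics/bt5.png

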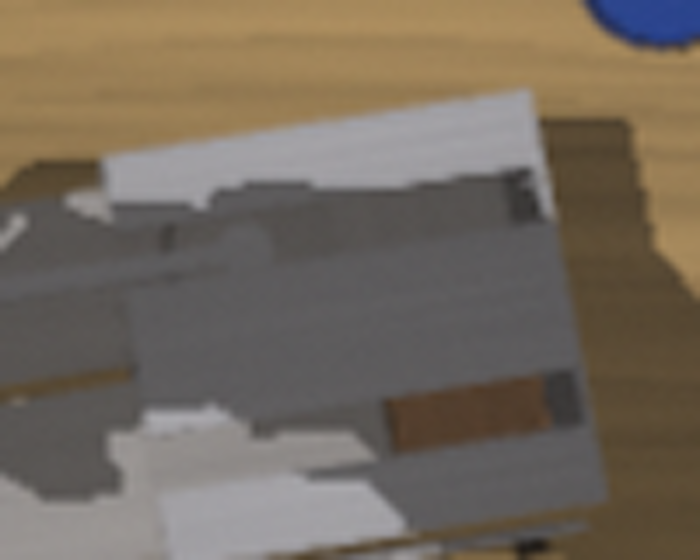

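The front edge is at 166 and the foot at 245, the same spacing as before, so the tin follows. The climb has steepened, so I'll lift faster.

```bash
python3 -m crank '{"hand":[0,0,0,0,0],"xyz":[[0.001,0,-0.0003],[0.002,0,-0.0004],[0.003,0,-0.0004],[0.003,0,-0.0004],[0.001,0,-0.0001]],"dr":[[0,0,0],[0,0,0],[0,0,0],[0,0,0],[0,0,0]]}' >/dev/null
python3 -c "
from h import *
feel(4)"

```

```text
t 19.37 TCP caddy x,y,z -0.1397 0.0338 0.0854 Rz [-2.e-04  7.e-04 -1.e+00] foot x 0.0348
F [-0.3  -0.43  3.77] T [-0.89  -0.12  -0.038] std [0.372 1.243 0.558 0.119 0.045 0.035 0.176 0.096 0.034]
  press by Fz 4.60  by moment 5.33  Fh(ex) 0.51  dtau [1.872 1.444 0.039]
```

```bash
python3 -m crank '{"hand":[0,0,0,0,0],"xyz":[[0.001,0,-0.0002],[0.003,0,-0.0004],[0.003,0,-0.0004],[0.003,0,-0.0004],[0.001,0,-0.0002]],"dr":[[0,0,0],[0,0,0],[0,0,0],[0,0,0],[0,0,0]]}' >/dev/null
python3 -c "
from h import *
feel(4)"

```

```text
t 19.93 TCP caddy x,y,z -0.1507 0.0338 0.0871 Rz [-1.e-04  7.e-04 -1.e+00] foot x 0.0238
F [-0.24 -0.09  3.28] T [-0.769 -0.105 -0.043] std [0.334 0.879 0.355 0.126 0.013 0.037 0.166 0.109 0.026]
  press by Fz 4.10  by moment 4.63  Fh(ex) 0.19  dtau [1.723 1.281 0.03 ]
```

```bash
python3 -m crank '{"hand":[0,0,0,0,0],"xyz":[[0.001,0,-0.0001],[0.003,0,-0.0004],[0.003,0,-0.0004],[0.003,0,-0.0004],[0.001,0,-0.0001]],"dr":[[0,0,0],[0,0,0],[0,0,0],[0,0,0],[0,0,0]]}' >/dev/null
python3 -c "
from h import *
feel(4)"

```

```text
t 20.5 TCP caddy x,y,z -0.1617 0.0339 0.0885 Rz [-1.e-04  7.e-04 -1.e+00] foot x 0.0128
F [0.18 0.03 3.29] T [-0.765 -0.091 -0.034] std [0.482 0.691 0.556 0.158 0.051 0.028 0.178 0.115 0.022]
  press by Fz 4.11  by moment 4.60  Fh(ex) 0.14  dtau [1.692 1.167 0.004]
```

```bash
python3 -m crank '{"hand":[0,0,0,0,0],"xyz":[[0.001,0,-0.0001],[0.002,0,-0.0003],[0.002,0,-0.0003],[0.002,0,-0.0002],[0.001,0,-0.0001]],"dr":[[0,0,0],[0,0,0],[0,0,0],[0,0,0],[0,0,0]]}' >/dev/null
python3 -c "
from h import *
feel(4)"

```

```text
t 21.07 TCP caddy x,y,z -0.1692 0.0338 0.0894 Rz [-0.e+00  1.e-04 -1.e+00] foot x 0.0053
F [-0.13 -1.05  3.13] T [-0.939 -0.115 -0.026] std [0.613 0.394 0.373 0.039 0.049 0.041 0.03  0.016 0.018]
  press by Fz 3.96  by moment 5.60  Fh(ex) 1.15  dtau [1.445 0.921 0.015]
```

```bash
python3 -m crank '{"hand":[0,0,0,0,0],"xyz":[[0.001,0,-0.0001],[0.0015,0,-0.0002],[0.0015,0,-0.0001],[0.001,0,-0.0001],[0,0,0]],"dr":[[0,0,0],[0,0,0],[0,0,0],[0,0,0],[0,0,0]]}' >/dev/null
python3 -c "
from h import *
feel(4)"

```

```text
t 21.63 TCP caddy x,y,z -0.1743 0.0339 0.0899 Rz [ 0.e+00  3.e-04 -1.e+00] foot x 0.0002
F [-0.04 -0.9   3.09] T [-0.7   -0.112 -0.034] std [0.244 0.334 0.402 0.013 0.015 0.024 0.012 0.018 0.016]
  press by Fz 3.92  by moment 4.25  Fh(ex) 1.02  dtau [1.562 1.038 0.011]
```

```bash
python3 -m crank '{"hand":[0,0,0,0,0],"xyz":[[0.001,0,0],[0.0015,0,-0.0001],[0.0015,0,-0.0001],[0.001,0,0],[0,0,0]],"dr":[[0,0,0],[0,0,0],[0,0,0],[0,0,0],[0,0,0]]}' >/dev/null
python3 -c "
from h import *
feel(4)"

```

```text
t 22.2 TCP caddy x,y,z -0.1795 0.0338 0.0901 Rz [-2.e-04  5.e-04 -1.e+00] foot x -0.005
F [ 0.01 -0.06  2.61] T [-0.47  -0.038  0.012] std [0.33  0.209 0.436 0.064 0.016 0.017 0.041 0.032 0.01 ]
  press by Fz 3.43  by moment 2.89  Fh(ex) 0.20  dtau [ 1.404  0.967 -0.024]
```

```bash
python3 -m crank '{"hand":[0,0,0,0,0],"xyz":[[0,0,0.0002],[0.001,0,0.0001],[0.002,0,0],[0.001,0,0],[0.001,0,0]],"dr":[[0,0,0],[0,0,0],[0,0,0],[0,0,0],[0,0,0]]}' >/dev/null
python3 -c "
from h import *
feel(4)"

```

```text
t 22.77 TCP caddy x,y,z -0.1842 0.0339 0.0898 Rz [-0.e+00  2.e-04 -1.e+00] foot x -0.0097
F [-0.07 -0.44  2.46] T [-0.722 -0.101 -0.009] std [0.362 0.543 0.389 0.081 0.026 0.01  0.096 0.04  0.011]
  press by Fz 3.28  by moment 4.37  Fh(ex) 0.57  dtau [1.324 0.974 0.004]
```

```bash
python3 -m crank '{"hand":[0,0,0,0,0],"xyz":[[0.001,0,0.0002],[0.002,0,0],[0.002,0,0],[0.002,0,0],[0.001,0,0]],"dr":[[0,0,0],[0,0,0],[0,0,0],[0,0,0],[0,0,0]]}' >/dev/null
python3 -c "
from h import *
feel(4)
im,W,K=grab('top','t6')
big=cv2.resize(im[180:260,270:370],None,fx=7,fy=7,interpolation=2);cv2.imwrite('pics/bt6.png',big[:,:,::-1])"

```

```text
t 23.33 TCP caddy x,y,z -0.1926 0.034 0.0897 Rz [-0.e+00  6.e-04 -1.e+00] foot x -0.0181
F [ 0.47 -0.06  3.45] T [-0.667 -0.072 -0.006] std [0.381 0.627 0.466 0.126 0.029 0.018 0.151 0.095 0.01 ]
  press by Fz 4.28  by moment 4.03  Fh(ex) 0.28  dtau [ 1.446  1.106 -0.015]
```

View pics/bt6.png

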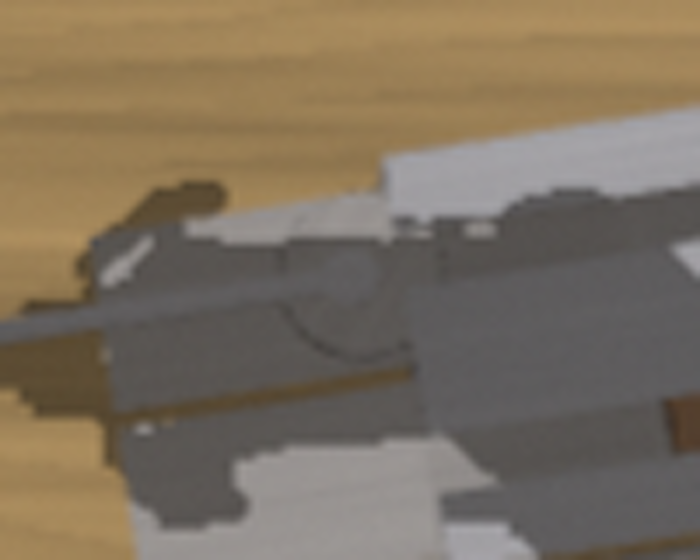

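The tin is emerging with its outline centre at about (362,282), right under the foot at (350,275). About 45 mm more to go on the level landing.

```bash
python3 -m crank '{"hand":[0,0,0,0,0],"xyz":[[0.002,0,0],[0.003,0,0],[0.003,0,0],[0.003,0,0],[0.002,0,0]],"dr":[[0,0,0],[0,0,0],[0,0,0],[0,0,0],[0,0,0]]}' >/dev/null
python3 -c "
from h import *
feel(4)"

```

```text
t 23.95 TCP caddy x,y,z -0.2059 0.034 0.0896 Rz [-2.e-04  8.e-04 -1.e+00] foot x -0.0314
F [0.02 0.49 2.96] T [-0.584 -0.062 -0.032] std [0.421 1.179 0.632 0.161 0.031 0.041 0.253 0.125 0.02 ]
  press by Fz 3.78  by moment 3.55  Fh(ex) -0.34  dtau [ 1.243  1.086 -0.048]
```

```bash
python3 -m crank '{"hand":[0,0,0,0,0],"xyz":[[0.002,0,0.0001],[0.003,0,0],[0.003,0,0],[0.003,0,0],[0.002,0,0]],"dr":[[0,0,0],[0,0,0],[0,0,0],[0,0,0],[0,0,0]]}' >/dev/null
python3 -c "
from h import *
feel(3)"

```

```text
t 24.47 TCP caddy x,y,z -0.2189 0.0339 0.0895 Rz [-3.e-04  6.e-04 -1.e+00] foot x -0.0444
F [-0.22  0.03  2.9 ] T [-0.616 -0.04  -0.03 ] std [0.784 0.775 0.153 0.139 0.062 0.043 0.234 0.108 0.019]
  press by Fz 3.72  by moment 3.71  Fh(ex) 0.07  dtau [ 0.797  0.897 -0.062]
```

```bash
python3 -m crank '{"hand":[0,0,0,0,0],"xyz":[[0.002,0,0],[0.003,0,0],[0.003,0,0],[0.003,0,0],[0.002,0,0]],"dr":[[0,0,0],[0,0,0],[0,0,0],[0,0,0],[0,0,0]]}' >/dev/null
python3 -c "
from h import *
feel(3)"

```

```text
t 24.98 TCP caddy x,y,z -0.2319 0.034 0.0895 Rz [-2.e-04  6.e-04 -1.e+00] foot x -0.0574
F [0.08 0.36 2.6 ] T [-0.576 -0.062 -0.01 ] std [0.085 0.53  0.242 0.127 0.018 0.034 0.243 0.122 0.016]
  press by Fz 3.42  by moment 3.50  Fh(ex) -0.20  dtau [ 0.53   0.825 -0.073]
```

```bash
python3 -m crank '{"hand":[0,0,0,0,0],"xyz":[[0.002,0,0],[0.003,0,0],[0.002,0,0],[0,0,0],[0,0,0]],"dr":[[0,0,0],[0,0,0],[0,0,0],[0,0,0],[0,0,0]]}' >/dev/null
python3 -m crank '{"hand":[0,0,0,0,0],"xyz":[[0,0,0],[0,0,-0.001],[0,0,-0.002],[0,0,-0.005],[0,0,-0.01]],"dr":[[0,0,0],[0,0,0],[0,0,0],[0,0,0],[0,0,0]]}' >/dev/null
python3 -m crank '{"hand":[0,0,0,0,0],"xyz":[[0,0,-0.03],[0,0,-0.035],[0,0,-0.02],[0,0,0],[0,0,0]],"dr":[[0,0,0],[0,0,0],[0,0,0],[0,0,0],[0,0,0]]}'
python3 -c "
from h import *
im,W,K=grab('side');marks('side',W,['tin'],3)
im,W,K=grab('top','t7');marks('top',W,['tin','striker','coin1','flatbox'],3)
big=cv2.resize(im[180:260,240:370],None,fx=6,fy=6,interpolation=2);cv2.imwrite('pics/bt7.png',big[:,:,::-1])"

```

```text
t: 26.23
ee_pos: [0.5077, 0.2001, 0.1941]
tool_rot: [[-0.165, 0.986, 0.003], [0.986, 0.165, 0.002], [0.002, 0.003, -1.0]]
ft_force: [0.9, 0.1, -0.9]
grip_width: 0.222
grip_force: 97.9
side tin 0.74 [0.5361 0.0243 0.0203]
side tin 0.73 [ 0.6948 -0.128   0.0015]
side tin 0.55 [ 0.6687 -0.2381  0.0028]
top tin 0.65 [0.5401 0.0255 0.0183]
top tin 0.62 [ 6.967e-01 -1.287e-01  2.000e-04]
top tin 0.59 [ 0.6667 -0.2409 -0.0009]
top striker 0.68 [ 0.5358  0.2229 -0.002 ]
top striker 0.41 [ 0.6715 -0.4096  0.0049]
top coin1 0.66 [0.7054 0.1948 0.0038]
top coin1 0.63 [0.7193 0.0974 0.0026]
top flatbox 0.47 [ 0.4956 -0.1613  0.0141]
```

View pics/bt7.png

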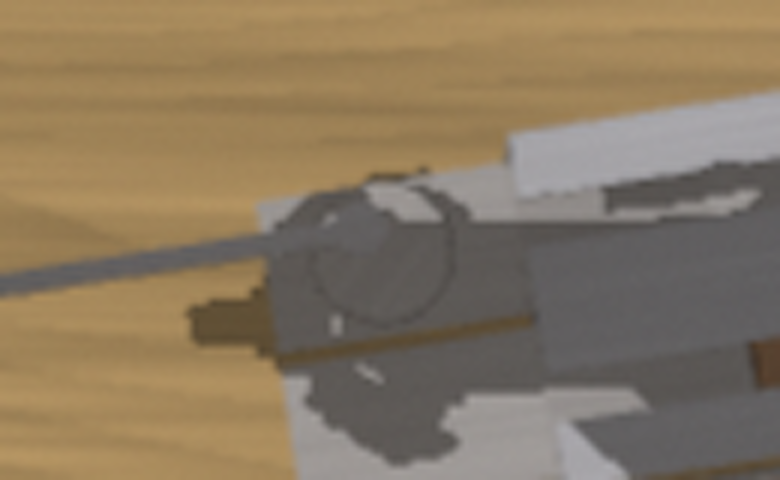

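The tin stands flat on the lane_1 landing, outline centre (382,255) and caddy x about -60 mm. Now I'll lay the picker down well away.

```bash
python3 -m crank '{"hand":[0,0,0,0,0],"xyz":[[0.02,-0.002,0],[0.035,-0.004,0],[0.035,-0.004,0],[0.035,-0.004,0],[0.035,-0.004,0]],"dr":[[0,0,0],[0,0,0],[0,0,0],[0,0,0],[0,0,0]]}' >/dev/null
python3 -m crank '{"hand":[0,0,0,0,0],"xyz":[[0.035,-0.003,0],[0.03,0,0],[0,0,0.03],[0,0,0.03],[0,0,0.02]],"dr":[[0,0,0],[0,0,0],[0,0,0],[0,0,0],[0,0,0]]}' >/dev/null
python3 -m crank '{"hand":[0,0,0,0,0],"xyz":[[0,0,0.02],[0,0,0.02],[0,0,0.01],[0,0,0],[0,0,0]],"dr":[[0,0,0],[0,0,0],[0,0,0],[0,0,0],[0,0,0]]}'>/dev/null
python3 -m crank '{"hand":[0,0,0,0,0],"xyz":[[0,0,0],[0,0,0],[0,0,0],[0,0,0],[0,0,0]],"dr":[[0,0,0],[0,0,0],[0,0,0],[0,0,0],[0,0,0]]}'
python3 -c "
from h import *
feel(2)"
```

```text
t: 28.25
ee_pos: [0.4495, 0.4185, 0.0632]
tool_rot: [[-0.165, 0.986, 0.001], [0.986, 0.165, 0.001], [0.001, 0.001, -1.0]]
ft_force: [-0.4, 0.2, -0.5]
grip_width: 0.221
grip_force: 97.9
t 28.3 TCP caddy x,y,z -0.4633 0.014 0.063 Rz [ 5.e-04  7.e-04 -1.e+00] foot x -0.2888
F [-0.44 -0.07 -0.52] T [ 0.033 -0.007  0.033] std [0.026 0.256 0.004 0.015 0.004 0.006 0.014 0.005 0.001]
  press by Fz 0.30  by moment 0.02  Fh(ex) 0.13  dtau [-8.561 -0.572  0.021]
```

```bash
python3 -m crank '{"hand":[0,0,0,0,0],"xyz":[[0,0,0.006],[0,0,0.004],[0,0,0.001],[0,0,0],[0,0,0]],"dr":[[0,0,0],[0,0,0],[0,0,0],[0,0,0],[0,0,0]]}'>/dev/null
python3 -m crank '{"hand":[0,0,0,0,0],"xyz":[[0,0,0.001],[0,0,0.0005],[0,0,0],[0,0,0],[0,0,0]],"dr":[[0,0,0],[0,0,0],[0,0,0],[0,0,0],[0,0,0]]}' | head -4
python3 -c "
from h import *
feel(3)"
```

```text
t: 29.13
ee_pos: [0.4495, 0.4184, 0.0505]
tool_rot: [[-0.165, 0.986, 0.0], [0.986, 0.165, 0.0], [0.0, 0.0, -1.0]]
ft_force: [-1.4, -0.2, 4.9]
t 29.23 TCP caddy x,y,z -0.4633 0.014 0.0505 Rz [ 4.e-04  5.e-04 -1.e+00] foot x -0.2888
F [-1.03 -0.75  4.92] T [-0.142  0.2    0.005] std [0.271 0.544 0.371 0.02  0.024 0.012 0.197 0.06  0.023]
  press by Fz 5.74  by moment 0.81  Fh(ex) 0.70  dtau [-6.003  0.728 -0.363]
```

On the table. I'll release and retreat.

```bash
python3 -m crank '{"hand":[0.022,0.03,0.045,0.065,0.085],"xyz":[[0,0,0],[0,0,0],[0,0,0],[0,0,0],[0,0,0]],"dr":[[0,0,0],[0,0,0],[0,0,0],[0,0,0],[0,0,0]]}' 20 | tail -2
python3 -m crank '{"hand":[0.085,0.085,0.085,0.085,0.085],"xyz":[[0,0,0],[0,0,0],[0,0,0],[0,0,-0.01],[0,0,-0.02]],"dr":[[0,0,0],[0,0,0],[0,0,0],[0,0,0],[0,0,0]]}' | tail -2
python3 -m crank '{"hand":[0.085,0.085,0.085,0.085,0.085],"xyz":[[0,0,-0.03],[0,0,-0.04],[0,0,-0.03],[0,0,-0.02],[0,0,0]],"dr":[[0,0,0],[0,0,0],[0,0,0],[0,0,0],[0,0,0]]}' | head -2
python3 -c "
from h import *
im,W,K=grab('side','end');marks('side',W,['picker','picker_foot','tin'],1)
im,W,K=grab('wrist');marks('wrist',W,['picker','picker_foot','tin'],1)
cv2.imwrite('pics/endc.png',eyes.grab_frame('side')[100:300,180:480,::-1].repeat(2,0).repeat(2,1))"
```

```text
grip_width: 0.766
grip_force: 0.0
grip_width: 0.994
grip_force: 0.0
t: 30.48
ee_pos: [0.4518, 0.4202, 0.2064]
side picker 0.55 [ 0.4534  0.4239 -0.0034]
side picker_foot 0.66 [0.4793 0.25   0.0008]
side tin 0.71 [ 0.6944 -0.133   0.003 ]
wrist picker 0.84 [0.4473 0.4211 0.0009]
wrist picker_foot 0.62 [ 0.4789  0.246  -0.0018]
```

View pics/endc.png

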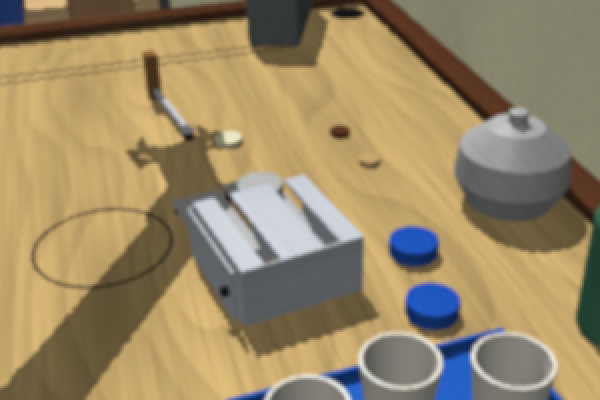

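The picker stands flat on the table, handle (152,75) and foot (188,132), well clear of everything. The tin sits on the landing at (260,185).

```bash
python3 -c "
from rig import manip
print(manip.close_job())"
```

```text
the job is handed in; nothing more can be done
None
```

I drew the tin out at an estimated press of about 3–5.5 N. It stands on the lane_1 landing about 60 mm outside the mouth, and the picker lies flat on the table well clear of the caddy. I handed the job in at about 30.5 s; `close_job` returned no verdict.

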